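Lock the carving stand with its cross pin

TASK

Lock the bowl on the carving stand for carving. Turn the stand's spindle by its ball lever until the lever stands straight up, which lines the spindle's cross-hole up with the hole in the head; draw the lock pin straight up out of the wooden block without dragging the block along or disturbing anything else on the bench, and pass it down through the head and the spindle until its shoulder sits fully home. Leave the pin there and let go.

Things in the scene. Friction and masses are not known exactly. Their poses are not given: they have to be found in the camera images.
- spindle (a joint): Turn of the spindle (46 mm steel shaft, axis horizontal, 115 mm above the bench) in the stand's head, rad. 0: lever straight up and cross-hole lined up with the head's hole. Positive: the lever's top leans towards the stand's +x side. It starts leaning that way by 0.5 to 1.25 rad, turns freely against a light steady friction (about 2 N at the ball) and stays where it is left; the bowl balances on it. Bowl and lever turn together with it.
- stand: Grey cast stand bolted to the bench; origin on the bench under the middle of its head. The spindle runs along the stand's y axis: a wooden bowl 168 mm wide on a steel faceplate at the +y end (its rim 154 mm from the middle), the ball lever at the -y end. The head is a grey block 72 mm (x) by 110 mm (y), its top 153 mm above the bench, on two webs with an open gap under the hole. Base plate 150 x 160 mm.
- lever_ball (a point): Centre of the black 36 mm ball on the end of the spindle's lever: 95 mm from the spindle's axis, 100 mm along the stand's -y from its middle, 45 mm clear of the head's end face. The lever is a 14 mm steel rod. Turned with the spindle. At spindle 0 it is 210 mm above the bench (the top of the ball 228 mm).
- hole_mouth (a point): Centre of the mouth of the upright 16 mm through-hole in the head's flat top, 153 mm above the bench, straight over the spindle's axis; axes of the stand. The hole goes on through the spindle (18 mm cross-hole, parallel to the lever) and out of the head's underside, 76 mm below the mouth. Two small brass grease cups stand 40 mm to either side of it along y.
- pin_handle (a point): Middle of the grip of the lock pin: a plain steel pin 141 mm long overall, told by the flat round shoulder (31 mm wide, 6 mm thick) between grip and shank. Grip: 24 mm thick, 49 mm tall, from 26 mm below to 23 mm above this point. Shank: 14 mm thick, its tapered nose ends 118 mm below this point. z runs along the pin, up to the grip. Weighs about 0.26 kg. Starts standing nose down in one of the block's three holes, this point 130 mm above the bench.
- pin_shoulder (a point): Centre of the underside of the lock pin's shoulder, 86 mm above the tip of its nose and 32 mm below the middle of the grip; it rests on the head's top when the pin is home.
- pin_tip (a point): Tip of the lock pin's nose: the nose is rounded and tapers from 14 mm to about 6 mm over its last 14 mm.
- block: Loose dark hardwood block, 84 (x) x 230 (y) x 62 mm, 0.85 kg, origin under its middle. Three 16 mm upright holes, 50 mm deep, in a row 75 mm apart along its y axis, the middle one over the origin.
- punch: Drift punch of dark steel, no shoulder, 151 mm long, 19 mm thick, standing in another hole of the block (its top 163 mm above the bench); origin at its tip. A bystander.
- gouge: Gouge with turned light wooden handle (29 mm) and brass ferrule, 176 mm long, standing in another hole of the block (its top 188 mm above the bench); origin at its tip. A bystander.
- mallet: Wooden mallet lying on the bench, head 75 x 130 x 58 mm, 235 mm long overall. A bystander.
- sander: Cork sanding block 115 x 66 x 28 mm. A bystander.
- wax: Flat round tin 86 mm wide, 45 mm tall. A bystander.
- earmuffs: Orange ear defenders lying on the bench, about 160 x 185 mm, 82 mm tall. A bystander.
- tape: Tape measure 75 x 40 x 66 mm. A bystander.
Mind the look-alikes: they are no part of the job. Leave any pink or purple look-alike of the part that bears pin_handle alone.

How it is judged:
By the outcome, as a careful person would: the job done as asked, in the order asked, and still so for the second after the job is handed in, with the robot touching nothing.
It also fails if it takes over 67 s, if anything falls off the work surface, if the arm or the gripper's body presses on something with over 40 N, if the wrist force passes 120 N, or if a joint passes its speed limit or range.

ROBOT

A 6-joint arm with a two-finger parallel gripper is mounted at the origin on the work surface. World frame = base frame: x ahead of the robot, y to its left, z up, the work surface at z = 0. Lengths are in m, angles in rad, forces in N, time in s.
With the tool pointing down it reaches from about 0.275 to 0.875 m from the base axis. Payload 12.5 kg.
Tool frame: the origin (TCP) lies at the very end of the fingers, on their centre line; the grasp point (between the pads) lies 19 mm behind it; z points along the fingers, y is the line along which they close (so a half turn about z gives the same grasp; the last joint's range is limited). The gripper opens to 85 mm and grips with 20 to 120 N. Pads are 22 mm wide; open, the fingers measure 114 mm over their backs; the gripper's body (76 mm by 85 mm) begins 54 mm behind the grasp point. The pads swing forward as they close: fully open they stand 13 mm farther back than shut.
Start: joints at [-1.227, 0.351, 1.652, -0, 1.139, -0.085], TCP at [0.229, -0.5, 0.194] pointing down, gripper open.
Joint ranges: [-2.75, 2.75], [-0.79, 2.1], [0.01, 2.65], [-1.57, 4.71], [0.07, 3.14], [-2.87, 2.87]. Speed limits (rad/s): [2.22, 2.22, 2.79, 3.14, 3.14, 3.14].

INTERFACE

Orientations are given as a 3x3 rotation matrix whose columns are the frame's x, y, z axes.
In Python, from bench import manip gives the robot as it stands. Calls block until the motion is done:
- manip.move_ptp(position, orientation): joint-space move of the TCP to a pose.
- manip.move_l(position, attitude=None, max_speed=0.15): straight line of the TCP; attitude=None keeps the orientation; max_speed is the mean speed in m/s.
- manip.move_j(angles): joint-space move.
- manip.set_gripper(opening, effort=None): opening from 0.0 (shut) to 1.0 (fully open); effort is the grip in N (None keeps the last); returns when the fingers have stopped.
- manip.dwell(seconds).
- manip.inverse_kinematics(position, orientation): joint angles nearest the present ones, or None.
- manip.grab_frame(name): name is "scene" or "top" or "wrist"; returns (picture, depth): 400x640x3 uint8, red, green, blue; 400x640 float32, m along the optical axis (not along the pixel's ray), 0 where there is no reading.
- manip.get_calibration(name): a dict with "camera_matrix" (3x3 intrinsics, pixels), "R" (3x3) and "t" (3): a world point X has camera coordinates R X + t. Camera axes: x right, y down, z forward; pixel columns grow to the right and rows downward; lengths in m; the calibration is good to about 2 mm. A picture is of the moment at which its call begins: read the wrist's pose just before it. get_calibration takes no time and is no camera call; for the wrist camera it gives the pose at the moment of the call.
A pose or a line that the arm cannot do raises manip.Unreachable and nothing moves.
- manip.sign_off(): hands the job in; it is judged then, once.
Trained networks look in the newest picture that a camera, given by its name, has taken for a name from the list of things; names that differ only in an ending like _2 or _b are one class to them, and where a whole thing is asked for, a point or a joint stands for the part that bears it (a point fixed in the world has none). Each returns a list of dicts, best first, with "confidence" (0 to 1); they miss things now and then, are a little off and sometimes report something else, mostly with a low value. They report only what shows in the picture. A call takes as long as a camera call. They do not tell look-alikes from the thing itself.
- manip.look_for(camera, name): "at" ([x, y, z] in m, in world coordinates, good to about 4 mm: the middle of the surface that is visible of it).
Readings, each from a call of its own:
- manip.current_time(): time.
- manip.current_qpos(): joint angles.
- manip.current_joint_vel(): joint speeds.
- manip.current_joint_torque(): joint torques, N m.
- manip.current_ee_pos(): TCP position.
- manip.current_tcp_rot(): TCP orientation.
- manip.current_force(): force on the tool from outside, world axes, zero at the start.
- manip.current_ft_torque(): the same for the moment, N m.
- manip.current_grip_width(): opening from 0.0 (shut) to 1.0 (fully open).
- manip.current_grip_force(): force on a finger pad.
Only numpy, scipy, OpenCV 4.12 (cv2) and the standard library are available. Lean on these libraries where they do the work, as an engineer would, in place of code of your own. Each camera call takes 0.05 s, during which the arm holds its last target. There are 200 camera calls.

## Working session

There is one attempt and no reset: what is moved stays moved. The work goes in short steps, each a Python script; the robot and the scene stay as the last script left them, time stands still between calls to the robot, and variables do not carry over. Pictures are saved under pics/ and viewed, at most 10 in all, crops included, and the job is handed in when it is done.

```bash
mkdir -p pics; ls; cat > h.py <<'E'
from bench import manip as m
import numpy as np, cv2
def save(cam,fn):
    K=m.get_calibration(cam); im,d=m.grab_frame(cam)
    cv2.imwrite('pics/'+fn,im[:,:,::-1]); np.savez('pics/'+fn+'.npz',im=im,d=d,K=K['camera_matrix'],R=K['R'],t=K['t']); return im,d,K
def cloud(d,K):
    K3=np.array(K['camera_matrix']);v,u=np.indices(d.shape)
    c=np.stack([(u-K3[0,2])/K3[0,0]*d,(v-K3[1,2])/K3[1,1]*d,d],-1)
    return (c-np.array(K['t']))@np.array(K['R'])  # R^T (c-t)
E
python3 - <<'E'
from h import *
for c in ('scene','top'):
    save(c,c+'0.png')
    for n in ['lever_ball','hole_mouth','pin_handle','pin_shoulder','stand','block','punch','gouge','spindle']:
        print(c,n,[(np.round(r['at'],3).tolist(),round(r['confidence'],2)) for r in m.look_for(c,n)][:4])
a,b=[cv2.imread(f'pics/{c}0.png') for c in('scene','top')]
print(m.current_time(),m.current_tcp_rot().round(3).tolist() if hasattr(m.current_tcp_rot(),'round') else m.current_tcp_rot())
E
```

```text
pics
scene lever_ball [([0.558, 0.245, 0.162], 0.86)]
scene hole_mouth [([0.568, 0.176, 0.144], 0.76)]
scene pin_handle [([0.497, -0.102, 0.102], 0.86), ([0.388, -0.249, 0.103], 0.85), ([0.491, -0.216, 0.126], 0.83), ([0.372, -0.186, 0.103], 0.67)]
scene pin_shoulder [([0.372, -0.185, 0.106], 0.88), ([0.501, -0.102, 0.101], 0.83), ([0.388, -0.25, 0.1], 0.66), ([0.491, -0.216, 0.122], 0.54)]
scene stand [([0.563, 0.177, 0.139], 0.98), ([0.742, -0.02, 0.057], 0.68), ([0.491, -0.217, 0.127], 0.49)]
scene block [([0.524, -0.288, 0.062], 0.72), ([0.566, 0.177, 0.147], 0.43)]
scene punch [([0.543, -0.354, 0.128], 0.61)]
scene gouge [([0.518, -0.281, 0.151], 0.87)]
scene spindle [([0.557, 0.241, 0.158], 0.64)]
top lever_ball [([0.523, 0.243, 0.161], 0.64)]
top hole_mouth [([0.522, 0.178, 0.152], 0.65)]
top pin_handle [([0.336, 0.256, 0.063], 0.75), ([0.487, -0.097, 0.141], 0.56), ([0.379, -0.243, 0.135], 0.52)]
top pin_shoulder [([0.488, -0.099, 0.139], 0.58), ([0.383, -0.24, 0.139], 0.43), ([0.358, -0.181, 0.14], 0.4)]
top stand [([0.514, 0.177, 0.152], 0.58)]
top block [([0.498, -0.275, 0.063], 0.82)]
top punch [([0.525, 0.241, 0.163], 0.51)]
top gouge [([0.502, -0.281, 0.176], 0.52)]
top spindle [([0.525, 0.241, 0.166], 0.61)]
1.0 [[0.909, 0.416, -0.0], [0.416, -0.909, 0.0], [-0.0, -0.0, -1.0]]
```

View pics/scene0.png

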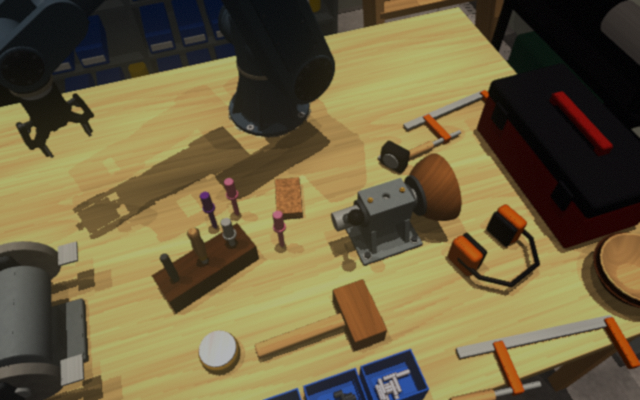

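View pics/top0.png

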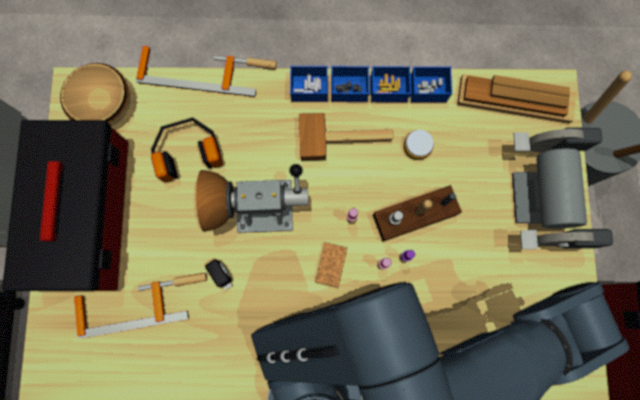

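The scene shows the steel pin in the block's robot-right end hole at scene (228,230), top (396,217). The pink and purple look-alikes stand free beside the block. The ball is at top (296,170), the head top is around (260,195), and the lever leans to +x. Next I'll fit these from depth.

```bash
cat >> h.py <<'E'
def load(fn):
    z=np.load('pics/'+fn+'.npz'); return z['im'],z['d'],dict(camera_matrix=z['K'],R=z['R'],t=z['t'])
E
python3 - <<'E'
from h import *
for f in('scene0.png','top0.png'):
    im,d,K=load(f);P=cloud(d,K);x,y,z=P[...,0],P[...,1],P[...,2]
    print(f, 'cam',(-K['R'].T@K['t']).round(3))
    def rect(name,M):
        M=M&(d>0); p=P[M]
        if len(p)<5: print(name,len(p));return
        r=cv2.minAreaRect((p[:,:2]*1000).astype(np.float32)); print(name,len(p),p[:,2].mean().round(4),np.round(r[0],1),np.round(r[1],1),round(r[2],1),'mean',p.mean(0).round(4))
    box=lambda a,b,c,e:(x>a)&(x<b)&(y>c)&(y<e)
    rect('head',box(.4,.7,.05,.27)&(abs(z-.153)<.004))
    blk=im.astype(int).max(-1)<60
    rect('ball',box(.4,.7,0,.2)&(z>.12)&blk)
    rect('block',box(.35,.65,-.45,-.1)&(abs(z-.062)<.004))
    for n,a in(('pin',.135),('punch',.155),('gouge',.178)): rect(n,box(.35,.65,-.45,-.1)&(z>a))
    print('bench z',np.median(z[box(.3,.4,-.1,.1)]))
im,d,K=load('top0.png');P=cloud(d,K)
for u,v in((260,195),(296,170),(396,217),(352,214),(385,262),(407,255),(300,198)):print((u,v),P[v,u].round(3))
im,d,K=load('scene0.png');P=cloud(d,K)
for u,v in((387,197),(228,225),(197,235),(168,260)):print((u,v),P[v,u].round(3))
E
```

```text
scene0.png cam [ 1.128 -0.194  1.055]
head 1317 0.1539 [536.2 174.1] [132.1 182.6] 3.4 mean [0.5366 0.1573 0.1539]
ball 678 0.1578 [550.4 107.4] [ 84.8 169.4] 15.7 mean [0.573  0.1001 0.1578]
block 2660 0.0628 [ 473.  -264.1] [159.3 290.7] 18.8 mean [ 0.5138 -0.2874  0.0628]
pin 678 0.1548 [ 443.6 -242.5] [162.9 268. ] 8.7 mean [ 0.4805 -0.2583  0.1548]
punch 257 0.1727 [ 510.4 -283.2] [ 20.8 168.4] 18.9 mean [ 0.5174 -0.2981  0.1727]
gouge 106 0.1857 [ 511.1 -283.6] [20.  24.6] 14.2 mean [ 0.5115 -0.2838  0.1857]
bench z 0.003070242067109995
top0.png cam [ 0.269 -0.002  1.455]
head 1090 0.1528 [527.2 159.4] [217.2 136. ] 90.0 mean [0.5323 0.1539 0.1528]
ball 214 0.1708 [527.3 102.1] [ 64.8 189.3] 37.1 mean [0.55   0.0822 0.1708]
block 1698 0.0621 [ 507.9 -288. ] [ 84.3 231.2] 19.6 mean [ 0.5054 -0.2857  0.0621]
pin 435 0.1542 [ 441.9 -244.2] [161.7 271.6] 8.8 mean [ 0.4627 -0.2457  0.1542]
punch 150 0.1748 [ 507.  -286.3] [ 24.2 164.8] 20.0 mean [ 0.5111 -0.2989  0.1748]
gouge 81 0.1855 [ 507.6 -287.4] [23.2 24.5] 44.4 mean [ 0.5069 -0.2865  0.1855]
bench z 0.0018599929643742465
(260, 195) [0.545 0.147 0.109]
(296, 170) [0.588 0.046 0.214]
(396, 217) [ 0.479 -0.211  0.152]
(352, 214) [ 0.488 -0.098  0.146]
(385, 262) [ 0.364 -0.182  0.139]
(407, 255) [ 0.382 -0.238  0.142]
(300, 198) [0.53  0.038 0.144]
(387, 197) [0.53  0.155 0.142]
(228, 225) [ 0.493 -0.21   0.151]
(197, 235) [ 0.515 -0.277  0.179]
(168, 260) [ 0.539 -0.348  0.153]
```

```bash
cat >> h.py <<'E'
def down(yaw): # closing axis y of the tool at world angle yaw
    y=np.array([np.cos(yaw),np.sin(yaw),0]);z=np.array([0,0,-1.]);return np.stack([np.cross(y,z),y,z],1)
E
python3 - <<'E'
from h import *
p=np.array(m.current_ee_pos());m.move_l([p[0],p[1],.40],max_speed=.3)
m.move_ptp([.50,.10,.42],down(-np.pi/2))
print(m.current_time(),m.current_qpos(),m.current_ee_pos())
save('wrist','w1.png')
for n in['lever_ball','hole_mouth']:print(n,[(np.round(r['at'],4).tolist(),round(r['confidence'],2)) for r in m.look_for('wrist',n)])
E
```

```text
4.1833 [ 1.05025011e-01  1.41173029e-01  1.37983768e+00 -1.32696764e-04
  1.62072624e+00  1.67652882e+00] [0.50013616 0.09943813 0.41988973]
lever_ball [([0.5375, 0.2466, 0.1694], 0.77), ([0.3505, 0.2605, 0.064], 0.48)]
hole_mouth [([0.547, 0.2003, 0.1567], 0.83), ([0.5403, 0.2479, 0.1663], 0.18)]
```

View pics/w1.png

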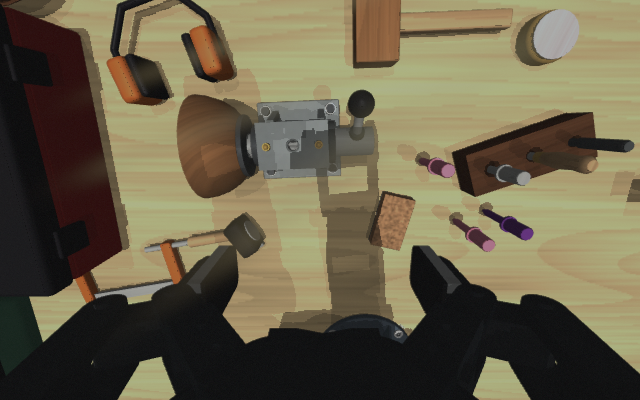

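In the wrist view the grease cups are at (266,147) and (319,145), the hole is between them near (293,146), and the ball is at (361,103). The lever rod comes from (357,130).

```bash
python3 - <<'E'
from h import *
im,d,K=load('w1.png');P=cloud(d,K);x,y,z=P[...,0],P[...,1],P[...,2]
for u,v in((266,147),(319,145),(293,146),(361,103),(305,135),(280,155)):print((u,v),P[v,u].round(4))
v,u=np.indices(d.shape)
M=(abs(z-.153)<.0035)&(u>245)&(u<345)&(v>110)&(v<190)
r=cv2.minAreaRect((P[M][:,:2]*1000).astype(np.float32));print('head',M.sum(),P[M].mean(0).round(4),r)
Mb=(im.max(-1)<70)&(u>342)&(u<380)&(v>85)&(v<122)&(z>.15)
from scipy.optimize import least_squares
p=P[Mb];s=least_squares(lambda c:np.linalg.norm(p-c,axis=1)-.018,p.mean(0)-[0,0,.01],loss='soft_l1',f_scale=.001);print('ball',len(p),s.x.round(4),abs(s.fun).mean())
# brass cups: raised
for a in((252,280),(306,334)):
    hsv=cv2.cvtColor(im,cv2.COLOR_RGB2HSV);C=(hsv[...,1]>110)&(u>a[0])&(u<a[1])&(v>135)&(v<158)
    print('cup',C.sum(),P[C].mean(0).round(4),u[C].mean(),v[C].mean())
Mp=(z>.148)&(z<.16)&(u>500)&(u<532)&(v>160)&(v<188);print('pin',Mp.sum(),P[Mp].mean(0).round(4), cv2.minEnclosingCircle((P[Mp][:,:2]*1000).astype(np.float32)))
cv2.imwrite('pics/w1c.png',cv2.resize(im[85:195,230:390,::-1],None,fx=5,fy=5,interpolation=cv2.INTER_CUBIC))
E
```

```text
(266, 147) [0.5318 0.1867 0.1624]
(319, 145) [0.5348 0.1074 0.1635]
(293, 146) [0.5314 0.1487 0.1386]
(361, 103) [0.5909 0.0528 0.2123]
(305, 135) [0.5489 0.1286 0.154 ]
(280, 155) [0.519  0.1674 0.1542]
head 3284 [0.5345 0.1486 0.1533] ((533.4664916992188, 154.30746459960938), (72.01167297363281, 139.45455932617188), 2.459947109222412)
ball 584 [0.5915 0.0509 0.1938] 0.0024785675230190635
cup 49 [0.5323 0.1876 0.1611] 265.53061224489795 146.57142857142858
cup 41 [0.5361 0.1088 0.1614] 318.0487804878049 144.0
pin 189 [ 0.4833 -0.2117  0.1525] ((483.1953430175781, -213.2266387939453), 12.174432754516602)
```

View pics/w1c.png

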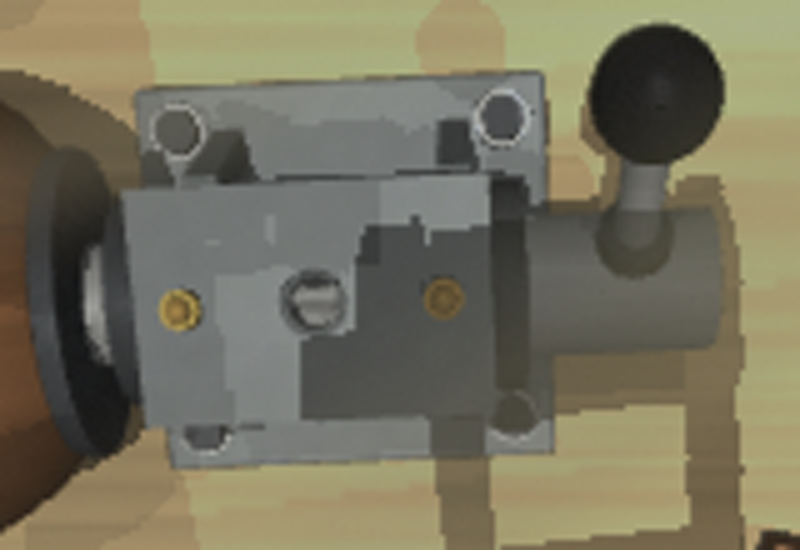

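The crop shows the hole midway between the cups. The stand is at about (0.534, 0.148) with yaw about 2.5°. The ball fit gives z = 0.194, so θ ≈ 0.59 agrees from both the x offset and the height. Next I'll grasp the ball along the spindle axis and swing it upright.

```bash
cat >> h.py <<'E'
C=np.array([.534,.148]);YAW=np.deg2rad(2.5)
def ball(th,C=C):
    ex=np.array([np.cos(YAW),np.sin(YAW)]);ey=np.array([-ex[1],ex[0]])
    return np.array([*(C+.095*np.sin(th)*ex-.1*ey),.115+.095*np.cos(th)])
E
python3 - <<'E'
from h import *
R=down(YAW-np.pi/2); off=np.array([0,0,-.019])
m.set_gripper(.75,30)
b=ball(.593);print(b)
m.move_ptp(b+[0,0,.08],R); m.move_l(b+off,max_speed=.12)
m.set_gripper(0,30);print('w',m.current_grip_width(),m.current_grip_force(),m.current_force())
for th in(.45,.3,.15,0):
    m.move_l(ball(th)+off,max_speed=.1)
print(m.current_ee_pos(),ball(0),m.current_force(),m.current_time())
m.set_gripper(.75); m.move_l(ball(0)+[0,0,.05],max_speed=.2)
m.move_ptp([.47,.10,.36],R)
print(m.current_time());save('wrist','w2.png')
E
```

```text
[0.59140229 0.05041097 0.19378045]
w 0.001628897446833529 0.0 [0.14598377 0.02130676 0.26988192]
[0.53863179 0.04810498 0.19106537] [0.53836194 0.04809518 0.21      ] [ 0.18795984 -0.2446492  -0.66037595] 8.1917
9.9
```

View pics/w2.png

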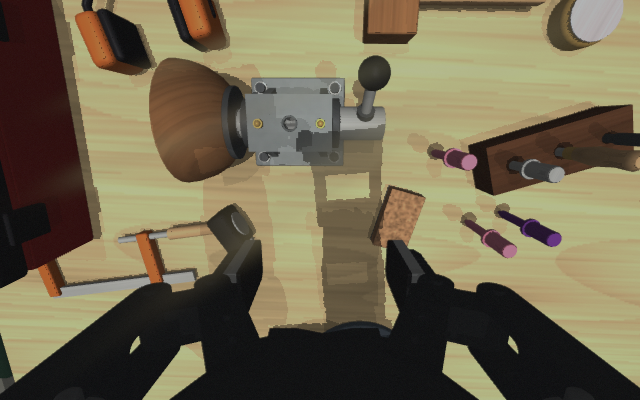

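The gripper shut on nothing. The ball is now at (375,72), so I'll re-measure it.

```bash
cat >> h.py <<'E'
from scipy.optimize import least_squares
def fitball(im,d,K,u0,v0,r=26):
    P=cloud(d,K);v,u=np.indices(d.shape)
    M=(im.max(-1)<75)&(np.hypot(u-u0,v-v0)<r)&(P[...,2]>.14)&(d>0)
    p=P[M];p=p[p[:,2]>np.percentile(p[:,2],25)]
    s=least_squares(lambda c:np.linalg.norm(p-c,axis=1)-.018,p.mean(0)-[0,0,.012],loss='soft_l1',f_scale=.001)
    return s.x,abs(s.fun).mean(),p
E
python3 - <<'E'
from h import *
for f,a in(('w1.png',(361,103)),('w2.png',(375,72))):
    im,d,K=load(f);b,e,p=fitball(im,d,K,*a);print(b.round(4),e,len(p),p.min(0).round(3),p.max(0).round(3))
im,d,K=load('w2.png');P=cloud(d,K);v,u=np.indices(d.shape)
hsv=cv2.cvtColor(im,cv2.COLOR_RGB2HSV)
for a in((248,268),(310,331)):
    c=(hsv[...,1]>110)&(u>a[0])&(u<a[1])&(v>113)&(v<133);print('cup',c.sum(),P[c].mean(0).round(4))
M=(abs(P[...,2]-.153)<.0035)&(u>240)&(u<335)&(v>85)&(v<160)
print(cv2.minAreaRect((P[M][:,:2]*1000).astype(np.float32)),P[M].mean(0))
E
```

```text
[0.5914 0.0509 0.1938] 0.0005042410481400019 441 [0.576 0.036 0.203] [0.606 0.066 0.213]
[0.5914 0.0509 0.1939] 0.0004820964299331319 669 [0.576 0.036 0.204] [0.606 0.066 0.214]
cup 71 [0.532  0.1876 0.161 ]
cup 61 [0.5353 0.1082 0.1676]
((533.3729858398438, 151.71812438964844), (71.2633056640625, 120.35076904296875), 2.565361738204956) [0.53441037 0.14866246 0.15339667]
```

```bash
python3 - <<'E'
from h import *
R=down(YAW-np.pi/2); off=np.array([0,0,-.019])
b=np.array([.5914,.0507,.1939])
print('g',m.current_grip_width(),m.current_time())
m.move_ptp(b+[0,0,.06],R); print(m.current_ee_pos(),m.current_time());m.move_l(b+off,max_speed=.12)
print(m.current_ee_pos(),np.round(m.current_tcp_rot(),3).tolist(),m.current_time(),m.current_force())
a,*_=save('scene','s2.png'); 
cv2.imwrite('pics/s2c.png',cv2.resize(a[80:280,240:480,::-1],None,fx=3,fy=3,interpolation=cv2.INTER_CUBIC))
E
```

```text
g 0.7501029680514802 9.95
[0.59112248 0.05071521 0.25400347] 10.6583
[0.59181975 0.05083943 0.17599607] [[0.999, 0.044, 0.002], [0.044, -0.999, -0.0], [0.002, 0.0, -1.0]] 11.4667 [0.74113296 1.47223952 0.02990413]
```

View pics/s2c.png

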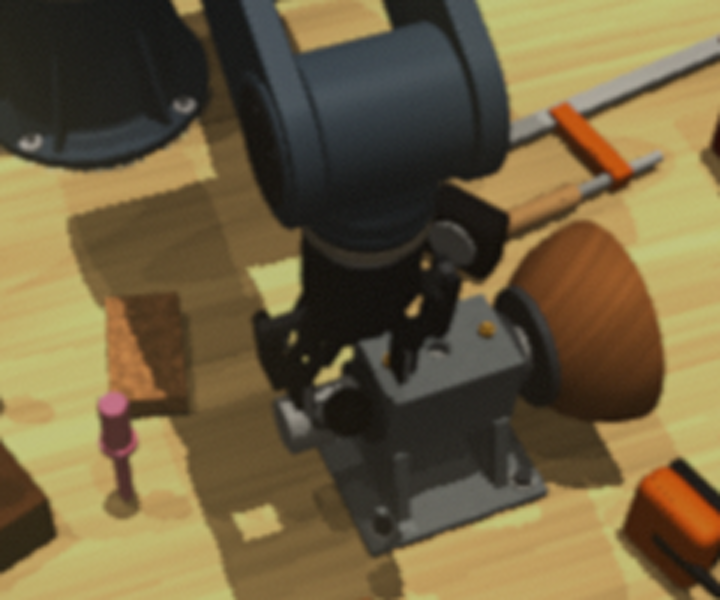

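```bash
python3 - <<'E'
from h import *
im,d,K=load('s2.png');P=cloud(d,K)
def pr(X): c=K['R']@X+K['t'];q=K['camera_matrix']@c;return (q[:2]/q[2]).round(1),'crop',((q[:2]/q[2]-[240,80])*3).round(0)
for X in([.5914,.0507,.1939],[.592,.051,.176],[.592,.0125,.176],[.592,.0895,.176]):print(X,pr(np.array(X)))
for cu,cv in((348,408),(348,395),(405,370),(400,350),(288,385),(275,350),(290,365),(438,345),(420,310)):
    print((cu,cv),P[80+cv//3,240+cu//3].round(3))
f=fitball(im,d,K,240+348/3,80+408/3,10);print(f[:2])
print(m.get_calibration('wrist')['t'])
E
```

```text
[0.5914, 0.0507, 0.1939] (array([355.3, 217.1]), 'crop', array([346., 411.]))
[0.592, 0.051, 0.176] (array([355.2, 222. ]), 'crop', array([346., 426.]))
[0.592, 0.0125, 0.176] (array([338.3, 226.9]), 'crop', array([295., 441.]))
[0.592, 0.0895, 0.176] (array([371.9, 217.1]), 'crop', array([396., 411.]))
(348, 408) [0.599 0.048 0.21 ]
(348, 395) [0.59  0.052 0.214]
(405, 370) [0.6   0.088 0.239]
(400, 350) [0.595 0.085 0.258]
(288, 385) [0.592 0.006 0.249]
(275, 350) [ 0.605 -0.009  0.313]
(290, 365) [0.593 0.006 0.275]
(438, 345) [0.527 0.153 0.146]
(420, 310) [0.581 0.104 0.276]
(array([0.59103225, 0.05022301, 0.1948883 ]), np.float64(0.0011342125679580622))
[0.02581775 0.54372782 0.51592034]
```

```bash
python3 - <<'E'
from h import *
print(m.current_ee_pos(),m.current_qpos())
im,d,K=save('scene','s3.png');P=cloud(d,K)
for cu in (400,405,285,290):
  print(cu,[ (cv,P[80+cv//3,240+cu//3].round(3).tolist()) for cv in range(340,430,9)])
cv2.imwrite('pics/s3c.png',cv2.resize(im[160:260,310:410,::-1],None,fx=6,fy=6,interpolation=cv2.INTER_CUBIC))
E
```

```text
[0.5919006  0.05078377 0.17607572] [7.22628085e-03 4.47283804e-01 1.55373782e+00 1.90784837e-05
 1.13872935e+00 1.53427544e+00]
400 [(340, [0.608, 0.077, 0.288]), (349, [0.594, 0.085, 0.257]), (358, [0.598, 0.084, 0.252]), (367, [0.597, 0.085, 0.241]), (376, [0.599, 0.085, 0.233]), (385, [0.557, 0.108, 0.155]), (394, [0.562, 0.106, 0.151]), (403, [0.571, 0.102, 0.153]), (412, [0.571, 0.103, 0.141]), (421, [0.571, 0.104, 0.129])]
405 [(340, [0.604, 0.084, 0.28]), (349, [0.602, 0.085, 0.267]), (358, [0.599, 0.088, 0.252]), (367, [0.603, 0.086, 0.248]), (376, [0.6, 0.089, 0.231]), (385, [0.56, 0.111, 0.158]), (394, [0.568, 0.108, 0.159]), (403, [0.569, 0.108, 0.148]), (412, [0.571, 0.108, 0.139]), (421, [0.57, 0.11, 0.125])]
285 [(340, [0.599, 0.001, 0.309]), (349, [0.605, -0.001, 0.309]), (358, [0.589, 0.005, 0.276]), (367, [0.594, 0.004, 0.272]), (376, [0.605, -0.001, 0.28]), (385, [0.606, -0.001, 0.27]), (394, [0.587, 0.006, 0.231]), (403, [0.532, 0.027, 0.136]), (412, [0.543, 0.023, 0.14]), (421, [0.548, 0.021, 0.136])]
290 [(340, [0.38, 0.085, 0.0]), (349, [0.582, 0.01, 0.274]), (358, [0.588, 0.007, 0.274]), (367, [0.594, 0.005, 0.273]), (376, [0.599, 0.004, 0.269]), (385, [0.59, 0.007, 0.245]), (394, [0.595, 0.005, 0.243]), (403, [0.537, 0.027, 0.142]), (412, [0.541, 0.026, 0.136]), (421, [0.547, 0.024, 0.134])]
```

View pics/s3c.png

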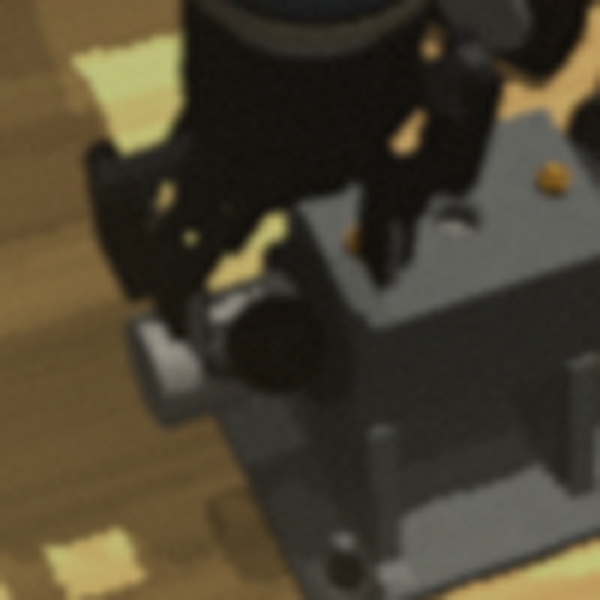

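```bash
python3 - <<'E'
from h import *
R=down(YAW-np.pi/2)
m.move_l([.5914,.0507,.30],max_speed=.2)
for g in(.75,0):
    m.set_gripper(g); m.dwell(.2)
    e=np.array(m.current_ee_pos())
    for cam in('scene','top'):
        im,d,K=save(cam,f'{cam}g{g}.png');P=cloud(d,K)
        M=(d>0)&(im.max(-1)<80)&(abs(P[...,0]-e[0])<.05)&(abs(P[...,1]-e[1])<.08)&(P[...,2]>.235)
        p=P[M]; print(g,cam,e.round(4),len(p), np.percentile(p[:,2],[0,1,2,5,10]).round(3) if len(p) else '')
    if g==0:
        a=load('sceneg0.png')[0];cv2.imwrite('pics/sg.png',cv2.resize(a[100:250,290:440,::-1],None,fx=4,fy=4,interpolation=cv2.INTER_CUBIC))
        im,d,K=load('sceneg0.png')
        for z in(e[2],e[2]+.02,e[2]+.04):
            q=K['camera_matrix']@(K['R']@np.array([e[0],e[1],z])+K['t']);print(z,((q[:2]/q[2]-[290,100])*4).round(0))
print(m.current_time())
E
```

```text
0.75 scene [0.5913 0.0507 0.2997] 10769 [0.349 0.368 0.384 0.405 0.432]
0.75 top [0.5913 0.0507 0.2997] 1592 [0.388 0.394 0.396 0.409 0.44 ]
0 scene [0.5914 0.0507 0.3   ] 10543 [0.342 0.367 0.386 0.407 0.432]
0 top [0.5914 0.0507 0.3   ] 1581 [0.382 0.398 0.405 0.417 0.434]
0.300019249851491 [271. 345.]
0.320019249851491 [273. 320.]
0.34001924985149096 [275. 293.]
13.7833
```

View pics/sg.png

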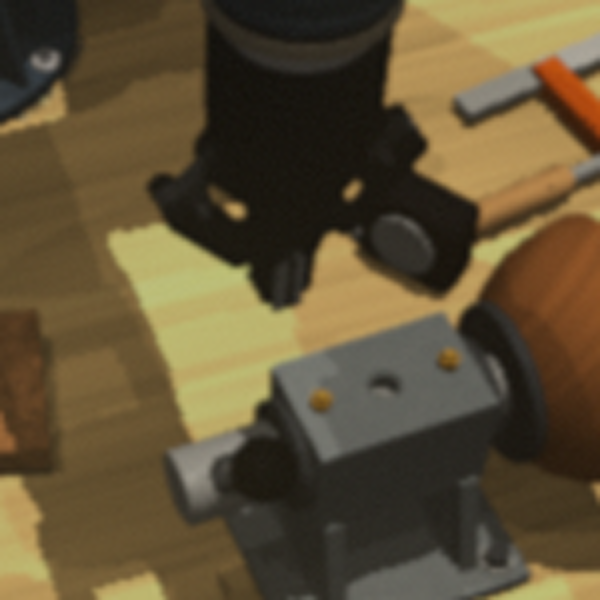

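The closed tip shows at crop row 305, but the reported TCP projects to row 345. The real fingertips are therefore about 35–40 mm short of the reported TCP. I'll measure the offset with wrist and scene depth.

```bash
python3 - <<'E'
from h import *
e=np.array(m.current_ee_pos());R=np.array(m.current_tcp_rot())
im,d,K=save('wrist','wg0.png');P=cloud(d,K)
L=(P-e)@R   # tool frame
M=(d>0)&(abs(L[...,0])<.04)&(abs(L[...,1])<.03)&(L[...,2]<.03)&(L[...,2]>-.12)
p=L[M];v,u=np.nonzero(M);print('wrist n',len(p),'z pct',np.percentile(p[:,2],[50,90,95,98,99,100]).round(4))
t=p[p[:,2]>np.percentile(p[:,2],98)-.006];print('tip x',np.percentile(t[:,0],[1,50,99]).round(4),'y',np.percentile(t[:,1],[1,50,99]).round(4))
im,d,K=load('sceneg0.png');P=cloud(d,K);L=(P-e)@R
M=(d>0)&(abs(L[...,0])<.03)&(abs(L[...,1])<.03)&(L[...,2]<.03)&(L[...,2]>-.09)
p=L[M];print('scene',len(p),np.percentile(p[:,2],[50,90,95,98,100]).round(4));t=p[p[:,2]>np.percentile(p[:,2],98)-.012];print('tip x',np.percentile(t[:,0],[2,50,98]).round(4),'y',np.percentile(t[:,1],[2,50,98]).round(4))
Kw=m.get_calibration('wrist');c=-np.array(Kw['R']).T@Kw['t'];print('cam in tool',((c-e)@R).round(4), (R.T@np.array(Kw['R']).T).round(3).tolist())
E
```

```text
wrist n 12936 z pct [-0.0948 -0.0697 -0.0579 -0.0499 -0.0465 -0.0413]
tip x [0.0062 0.0104 0.0113] y [-0.0145 -0.0014  0.012 ]
scene 275 [-0.0693 -0.0494 -0.0454 -0.0427 -0.0398]
tip x [-0.0028  0.0081  0.0114] y [-0.0129  0.0041  0.0133]
cam in tool [ 0.066  -0.0012 -0.1805] [[0.0, -0.965, -0.262], [1.0, 0.0, 0.0], [0.0, -0.262, 0.965]]
```

View pics/wg0.png

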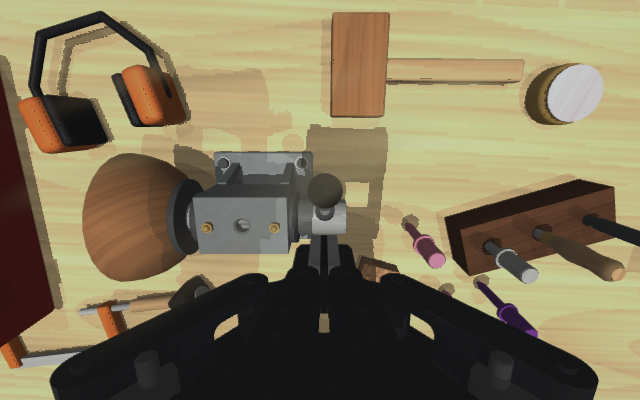

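Both cameras put the closed fingertips at tool z ≈ −0.040, with the lateral position right. The wrist view also shows the ball (325,190) unmoved. I'll compensate by 40 mm and check it against the width when gripping the 36 mm ball.

```bash
cat >> h.py <<'E'
D=.040   # real fingertips are D short of the reported TCP
OFF=np.array([0,0,-.019-D])
E
python3 - <<'E'
from h import *
R=down(YAW-np.pi/2); b=ball(.593)
m.set_gripper(.8,30)
m.move_l(b+OFF+[0,0,.02],max_speed=.2);print(m.current_force());m.move_l(b+OFF,max_speed=.08)
m.set_gripper(0,30);print('w',m.current_grip_width(),m.current_grip_force(),m.current_force())
if m.current_grip_width()>.3:
    for th in(.45,.3,.15,0):
        m.move_l(ball(th)+OFF,max_speed=.1);print(th,np.round(m.current_force(),1),round(m.current_grip_width(),3))
    m.set_gripper(.8); m.move_l(ball(0)+[0,0,.06],max_speed=.2)
    m.move_ptp([.47,.10,.34],R)
    print(m.current_time());im,d,K=save('wrist','w3.png')
    q=K['camera_matrix']@(np.array(K['R'])@ball(0)+K['t']);q=q[:2]/q[2];print(q,fitball(im,d,K,*q)[:2],ball(0))
    P=cloud(d,K);v,u=np.indices(d.shape);hsv=cv2.cvtColor(im,cv2.COLOR_RGB2HSV)
    cu=(hsv[...,1]>110)&(abs(P[...,0]-.534)<.012)&(P[...,2]>.15)
    for s in(.1085,.1875):
        c=cu&(abs(P[...,1]-s)<.012);print('cup',c.sum(),P[c].mean(0).round(4))
E
```

```text
[ 0.09019042  0.03867421 -1.01442678]
w 0.405949378297009 29.917075037956238 [ 0.24262915 -5.40538674  2.46098319]
0.45 [ 0.1 -5.6  2.2] 0.402
0.3 [-0.2 -5.3  0.5] 0.401
0.15 [ 0.8 -5.   1.3] 0.404
0 [-0.2 -6.5  1.1] 0.405
19.0083
[377.86746818 122.81909566] (array([0.54177586, 0.04862783, 0.21031647]), np.float64(0.0004671436799475052)) [0.53836194 0.04809518 0.21      ]
cup 254 [0.5356 0.1054 0.4251]
cup 73 [0.5319 0.1876 0.1611]
```

```bash
sed -i 's/^C=np.array(\[.534,.148\])/C=np.array([.5337,.148])/' h.py; cat >> h.py <<'E'
def best(pos,yaw):
    c=[(abs(q[5]),R) for R in(down(yaw),down(yaw+np.pi)) if (q:=m.inverse_kinematics(pos,R)) is not None]
    return min(c,key=lambda a:a[0])[1]
E
python3 - <<'E'
from h import *
b=ball(0);p=b+[0,0,.06];R=best(p,YAW)
m.move_ptp(p,R);m.move_l(b+OFF,max_speed=.12)
m.set_gripper(0,30);print('w',m.current_grip_width(),m.current_force(),m.current_ee_pos(),b)
m.set_gripper(.8);m.move_l(p,max_speed=.2)
m.move_ptp([.45,.13,.34],down(YAW-np.pi/2))
print(m.current_time(),m.current_qpos());im,d,K=save('wrist','w4.png')
q=K['camera_matrix']@(np.array(K['R'])@b+K['t']);q=q[:2]/q[2];f=fitball(im,d,K,*q);print(q,f[:2])
P=cloud(d,K);v,u=np.indices(d.shape);hsv=cv2.cvtColor(im,cv2.COLOR_RGB2HSV)
for s in(.1085,.1875):
    c=(hsv[...,1]>110)&(np.hypot(P[...,0]-.534,P[...,1]-s)<.012)&(abs(P[...,2]-.16)<.01);print('cup',c.sum(),P[c].mean(0).round(4))
# hole: non-plane pixels in the middle of the head top -> ray at z=.153
Rm=np.array(K['R']);cam=-Rm.T@K['t'];Ki=np.linalg.inv(K['camera_matrix'])
ray=(np.stack([u,v,np.ones_like(u)],-1)@Ki.T)@Rm;X=cam+ray*((.153-cam[2])/ray[...,2])[...,None]
h=(np.hypot(X[...,0]-.534,X[...,1]-.148)<.016)&(P[...,2]<.1485)
c,r=cv2.minEnclosingCircle((X[h][:,:2]*1000).astype(np.float32));print('hole',h.sum(),c,r,X[h].mean(0))
a=(hsv[...,2]);
# block/pin
mm=(abs(P[...,2]-.062)<.004)&(P[...,1]<-.1)&(P[...,0]<.65)&(d>0)
print('block',mm.sum())
E
```

```text
w 0.4032150471659755 [ 0.5197695  -0.44780454  5.21812367] [0.53868216 0.04809371 0.15180273] [0.53806194 0.04809518 0.21      ]
24.7917 [ 1.81583325e-01  7.95347599e-02  1.63386227e+00 -5.31357315e-05
  1.42889747e+00  1.70796200e+00]
[408.64927965 104.51577194] (array([0.53832121, 0.04849943, 0.21035937]), np.float64(0.0004014061364281473))
cup 71 [0.5351 0.1085 0.1614]
cup 36 [0.5316 0.1891 0.1625]
hole 139 (533.488525390625, 148.435302734375) 7.773556709289551 [0.53354429 0.14847557 0.153     ]
block 4983
```

The spindle is upright to within about 0.005 rad, and the hole is at (0.5335, 0.1484) with a fitted radius of 7.8 mm. Next is the pin. I'll look from close by with the wrist camera.

```bash
python3 - <<'E'
from h import *
by=np.deg2rad(19.6);pin=np.array([.483,-.217])
p=[.43,-.20,.36];R=best(p,by)   # wrist camera sits at tool +x
xd=R[:,0];print('xd',xd)
m.set_gripper(.8)
m.move_ptp([*(pin-xd[:2]*.02),.36],R)
im,d,K=save('wrist','w5.png');P=cloud(d,K);v,u=np.indices(d.shape)
print(m.current_time(),m.current_qpos()[5])
rr=np.hypot(P[...,0]-pin[0],P[...,1]-pin[1])
M=(rr<.03)&(P[...,2]>.1505)&(P[...,2]<.158);c,r=cv2.minEnclosingCircle((P[M][:,:2]*1000).astype(np.float32));print('grip top',M.sum(),c,r,P[M].mean(0).round(4))
M=(abs(P[...,2]-.062)<.004)&(np.hypot(P[...,0]-.508,P[...,1]+.288)<.14)&(d>0);print('block',cv2.minAreaRect((P[M][:,:2]*1000).astype(np.float32)))
M=(rr<.03)&(P[...,2]>.090)&(P[...,2]<.152);print('side',M.sum(),P[M].mean(0).round(4),np.median(im[M],0))
cv2.imwrite('pics/w5v.png',im[:,:,::-1])
E
```

```text
xd [-0.33545157  0.94205745  0.        ]
27.3167 -0.8760918174513296
grip top 240 (482.22265625, -213.75741577148438) 11.733201026916504 [ 0.4822 -0.2133  0.1529]
block ((507.6956787109375, -284.6343688964844), (84.11526489257812, 230.69549560546875), 19.60942268371582)
side 164 [ 0.4802 -0.2077  0.1221] [84.5 82.  74. ]
```

View pics/w5v.png

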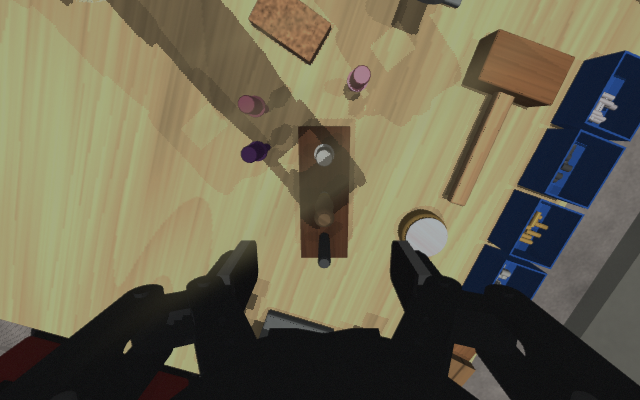

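The picture shows the steel pin at (323,155), the gouge and punch behind it along the block, and the pink and purple pins well off to the side. The pin axis from depth is (0.4823, -0.2137), which agrees with block fit + 75 mm to 0.3 mm. Next I'll grip it and draw it up.

```bash
python3 - <<'E'
from h import *
by=np.deg2rad(19.6);pin=np.array([.4823,-.2138,.131]);R=down(by)
m.move_l(pin+OFF+[0,0,.09],attitude=R,max_speed=.3)
m.move_l(pin+OFF,max_speed=.12);print(m.current_ee_pos(),pin+OFF,m.current_force())
m.set_gripper(0,60);print('w',m.current_grip_width(),m.current_grip_force(),m.current_force())
f0=np.array(m.current_force())
for dz in(.015,.06,.25):
    m.move_l(pin+OFF+[0,0,dz],max_speed=.06 if dz<.1 else .2);print(dz,np.round(m.current_force(),2),round(m.current_grip_width(),3))
im,d,K=save('scene','s6.png');im2,d2,K2=save('top','t6.png')
e=np.array(m.current_ee_pos());g=e-OFF;P=cloud(d,K)
M=(d>0)&(np.hypot(P[...,0]-g[0],P[...,1]-g[1])<.03)&(P[...,2]<g[2]-.03)&(P[...,2]>g[2]-.15)&(P[...,2]>.2)
p=P[M];print('pin z min',p[:,2].min() if len(p) else None,g[2]-.118,len(p))
for lo,hi in((-.118,-.1),(-.1,-.08),(-.08,-.06),(-.06,-.04)):
    s=p[(p[:,2]>g[2]+lo)&(p[:,2]<g[2]+hi)]
    if len(s):print(lo,len(s),(np.median(s[:,:2],0)-g[:2]).round(4))
P2=cloud(d2,K2);M=(abs(P2[...,2]-.062)<.004)&(np.hypot(P2[...,0]-.508,P2[...,1]+.288)<.14)&(d2>0);print('block',cv2.minAreaRect((P2[M][:,:2]*1000).astype(np.float32)))
print(m.current_time(),m.current_force())
E
```

```text
[ 0.48281321 -0.21409946  0.07278724] [ 0.4823 -0.2138  0.072 ] [ 0.07013912  0.20108858 -0.65623172]
w 0.26396951334039753 58.49299192428589 [-0.37675663  0.06535596  3.59837648]
0.015 [-0.19  0.02 -2.57] 0.263
0.06 [-0.61  0.12 -2.56] 0.267
0.25 [-0.48 -0.06 -2.48] 0.27
pin z min 0.2632470789939725 0.26181121263527934 173
-0.118 24 [ 0.0037 -0.0002]
-0.1 42 [0.0055 0.0005]
-0.08 48 [0.0052 0.0003]
-0.06 42 [ 0.0056 -0.    ]
block ((517.887939453125, -272.4126892089844), (206.96510314941406, 47.48057174682617), 85.33922576904297)
32.0083 [-0.53260272  1.28311756 -2.90241902]
```

The pin is held vertical: it weighs 2.6 N, its tip height matches to 1.5 mm, and there was no side load on the lift. Next I'll carry it over and insert it.

```bash
python3 - <<'E'
from h import *
H=np.array([.5335,.1484]);R=down(YAW)
def at(tipz,xy=H): return np.array([*xy,tipz+.118])+OFF
e=m.current_ee_pos()
m.move_ptp(at(.265),R)
m.move_l(at(.175),max_speed=.15);m.dwell(.2)
e=np.array(m.current_ee_pos());print('err',(e-at(.175)).round(4),m.current_time())
xy=H-(e[:2]-H); f0=np.array(m.current_force());print(f0)
for tz in(.158,.150,.145,.140,.133,.125):
    m.move_l(at(tz,xy),max_speed=.05);f=np.array(m.current_force())-f0
    print(tz,np.round(f,2),(np.array(m.current_ee_pos())-at(tz)).round(4),round(m.current_time(),2))
    if f[2]>12:print('STOP');break
E
```

```text
err [0.0004 0.     0.0009] 34.325
[-0.22349285 -0.15277452 -2.3590932 ]
0.158 [0.53 0.58 0.3 ] [-0.0005 -0.     -0.0003] 34.82
0.15 [ 0.02 -0.59  0.43] [-0.0006 -0.     -0.0004] 35.12
0.145 [-0.07  0.13 -0.97] [-0.0005 -0.0001 -0.0003] 35.38
0.14 [-0.05 -0.65  0.59] [-0.0005 -0.     -0.0003] 35.62
0.133 [ 0.28  0.33 -0.14] [-0.0006 -0.0001 -0.0004] 35.92
0.125 [ 0.62 -1.13  0.32] [-0.0006 -0.0001 -0.0004] 36.23
```

```bash
python3 - <<'E'
from h import *
H=np.array([.5335,.1484])
def at(tipz,xy=H): return np.array([*xy,tipz+.118])+OFF
f0=np.array([0,0,-2.4])
for tz in [.115,.105,.095,.085,.077,.072,.070]+[.0685-.001*i for i in range(9)]:
    m.move_l(at(tz),max_speed=.05);f=np.array(m.current_force())-f0
    print(round(tz,4),np.round(f,2),(np.array(m.current_ee_pos())-at(tz)).round(4),round(m.current_time(),2))
    if f[2]>10 or np.hypot(f[0],f[1])>12:print('STOP');break
E
```

```text
0.115 [-0.06 -0.27 -0.74] [-0.0002 -0.0001 -0.0004] 36.58
0.105 [ 0.13 -0.09  0.96] [-0.0002 -0.     -0.0004] 36.92
0.095 [ 0.68 -1.01 -0.12] [-0.0002 -0.     -0.0004] 37.27
0.085 [-0.33  0.17  0.41] [-0.0002 -0.     -0.0004] 37.62
0.077 [ 0.33  0.51 -0.31] [-0.0002 -0.     -0.0004] 37.93
0.072 [-0.16 -0.09  0.1 ] [-0.0002 -0.     -0.0003] 38.18
0.07 [ 0.85 -0.2   0.34] [-0.     -0.     -0.0001] 38.43
0.0685 [-0.6  -0.06  5.75] [0.0003 0.0001 0.0005] 38.68
0.0675 [-4.97 -1.92 15.95] [0.0003 0.0001 0.0014] 38.93
STOP
```

Firm contact came right where the shoulder should seat, allowing for the known 1.5 mm tip offset. I'll release, retreat and check from depth.

```bash
python3 - <<'E'
from h import *
p=np.array(m.current_ee_pos())
m.set_gripper(.8);m.move_l(p+[0,0,.12],max_speed=.15)
R=down(YAW-np.pi/2);m.move_ptp([.45,.13,.36],R);m.dwell(.3)
im,d,K=save('wrist','w7.png');P=cloud(d,K)
rr=np.hypot(P[...,0]-.5335,P[...,1]-.1484)
M=(rr<.016)&(P[...,2]>.2);c,r=cv2.minEnclosingCircle((P[M][:,:2]*1000).astype(np.float32));print('grip top',M.sum(),np.median(P[M],0).round(4),c,r,'expect z .208')
M=(abs(P[...,2]-.159)<.004)&(rr<.02)&(rr>.0125);print('shoulder top',M.sum(),np.median(P[M],0).round(4))
b=ball(0);q=K['camera_matrix']@(np.array(K['R'])@b+K['t']);q=q[:2]/q[2];print('ball',fitball(im,d,K,*q)[:2],b)
im,d,K=save('top','t7.png');P=cloud(d,K)
M=(abs(P[...,2]-.062)<.004)&(np.hypot(P[...,0]-.508,P[...,1]+.288)<.14)&(d>0);print('block',cv2.minAreaRect((P[M][:,:2]*1000).astype(np.float32)))
for u,v in((352,214),(385,262),(407,255)):print(P[v,u].round(3))
print(m.current_time())
E
```

```text
grip top 374 [0.5336 0.1485 0.2082] (533.5449829101562, 148.511962890625) 11.664718627929688 expect z .208
shoulder top 94 [0.5259 0.1414 0.1595]
ball (array([0.53824459, 0.04846302, 0.21041579]), np.float64(0.00044476432737068736)) [0.53806194 0.04809518 0.21      ]
block ((507.557373046875, -287.6653137207031), (84.24015045166016, 231.1282958984375), 19.59406280517578)
[ 0.488 -0.098  0.142]
[ 0.364 -0.182  0.134]
[ 0.382 -0.238  0.143]
42.1833
```

The pin is home: its top is at 0.2082 against the expected 0.208. The lever is upright, and the block and look-alikes haven't moved.

```bash
python3 -c "
from h import *
print(m.sign_off())"
```

```text
the job is handed in; nothing more can be done
None
```

The spindle is upright, the lock pin is fully home through the head and spindle, the gripper has let go, and the job was handed in at about 42 s on the robot's clock (limit 67 s).

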